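Cover the cup and tip the rings into the red corner

TASK

Put the loose white cover onto the white cup inside the blue sorting tote, so that it sits fully seated and level and keeps the bearing balls in while the tote still stands on the cabinet. Then lift the tote by its wooden handle a good hand's breadth clear of the cabinet and tilt it down towards its red corner until all three brass rings have slid together into that corner. Finish while holding the tote still like that, clearly tilted, in the air, with the cover in place; leave the other things on the cabinet where they are.

Things in the scene. Friction and masses are not known exactly. Their poses are not given: they have to be found in the camera images.
- tote: loose blue open sorting tote, 210 (x) x 144 (y) mm, walls 30 mm high, floor and walls 4 mm thick, about 0.42 kg. Origin: centre of its underside; z up. Red corner at -x, +y; white cup at +x, -y. A carry handle spans it along y at x = 0: steel uprights outside the long walls and a wooden bar 14 mm thick (x), 79 to 101 mm above the underside.
- handle (a point): centre of the tote's wooden handle bar, 90 mm above the tote's underside; axes as the tote's (the bar runs along y, grip it across x). The loaded tote balances within about 20 mm of this point (a little towards the cup).
- cup_rim (a point): centre of the mouth of the white cup that is fixed in the tote, 70 mm along +x and 37 mm along -y from the tote's origin, 36 mm above its underside; the cup is 51 mm wide outside and 44 mm inside. Axes as the tote's.
- red_corner (a point): the inner corner of the tote at its floor that is painted red (floor patch 62 x 62 mm and red wall caps), at -x, +y of the tote: (-101, +68, +4) mm from its origin. Axes as the tote's.
- cover: loose round white cover with a black knob, 60 g, standing upright on the cabinet. From the bottom: tapered plug 8 mm deep (29 mm wide at its foot, 38 mm at its top), flange 56 mm wide and 5 mm thick, knob 20 mm wide and 28 mm tall. Origin: centre of the plug's foot; z up through the knob.
- cover_seat (a point): centre of the underside of the cover's flange, 8 mm above the cover's origin; it lies on point cup_rim when the cover is seated.
- cover_knob (a point): a point on the axis of the cover's knob, 30 mm above the cover's origin (the knob spans 13 to 41 mm above the origin).
- ring_1: polished brass ring lying flat and loose in the tote, 22 mm outside, 12 mm hole, 9 mm thick, 22 g. Origin: centre of its underside. It slides easily: the floor must be tilted by about 7 to 11 degrees before it moves; with some 25 degrees straight towards the corner all rings slide there within two seconds.
- ring_2: polished brass ring lying flat and loose in the tote, 22 mm outside, 12 mm hole, 9 mm thick, 22 g. Origin: centre of its underside. It slides easily: the floor must be tilted by about 7 to 11 degrees before it moves; with some 25 degrees straight towards the corner all rings slide there within two seconds.
- ring_3: polished brass ring lying flat and loose in the tote, 22 mm outside, 12 mm hole, 9 mm thick, 22 g. Origin: centre of its underside. It slides easily: the floor must be tilted by about 7 to 11 degrees before it moves; with some 25 degrees straight towards the corner all rings slide there within two seconds.
- ball_1_center (a point): centre of a steel bearing ball, 12 mm across, lying in the cup
- ball_2_center (a point): centre of a steel bearing ball, 12 mm across, lying in the cup
- flux_jar: bystander: cream screw-top jar, 50 mm wide, 51 mm high, beside the cover; its place and the cover's may be swapped. Origin: centre of its underside.
- oil_jar: bystander: grey-green screw-top jar, 46 mm wide, 72 mm high, at the back. Origin: centre of its underside.
- brown_bottle: bystander: brown bottle with a black cap, 44 mm wide, 87 mm high, at the back. Origin: centre of its underside.
- spool: bystander: spool of wire lying flat, 48 mm wide, 20 mm high, at the back. Origin: centre of its underside.
- pliers: bystander: pliers with red grips lying flat near the front edge on the right, 44 x 149 x 11 mm. Origin: centre of its underside.
Things that resemble listed ones, but are neither listed nor needed, are in the scene too. Leave any pink or turquoise look-alike of the cover alone.

How it is judged:
By the outcome, as a careful person would: the job done as asked, in the order asked, and still so for the second after the job is handed in, while the arm keeps its last pose, push and grip.
It also fails if it takes over 56 s, if anything falls off the work surface, if the arm or the gripper's body presses on something with over 40 N, if the wrist force passes 120 N, or if a joint passes its speed limit or range.

ROBOT

A 6-joint arm with a two-finger parallel gripper is mounted at the origin on a cart in front of the work surface, level with it; the furniture and walls round the work are solid. World frame = base frame: x ahead of the robot, y to its left, z up, the work surface at z = 0. Lengths are in m, angles in rad, forces in N, time in s.
With the tool pointing down it reaches from about 0.375 to 0.825 m from the base axis. Payload 5.5 kg.
Tool frame: the origin (TCP) lies midway between the tips of the shut fingers; the grasp point (between the pads) lies 19 mm behind it; z points along the fingers, y is the line along which they close (so a half turn about z gives the same grasp; the last joint's range is limited). The gripper opens to 85 mm and grips with 20 to 120 N. Pads are 22 mm wide; open, the fingers measure 114 mm over their backs; the gripper's body (76 mm by 85 mm) begins 54 mm behind the grasp point. The pads swing forward as they close: fully open they stand 13 mm farther back than shut.
Start: joints at [-1.332, 0.314, -0.047, 1.21, 0, 1.571], TCP at [0.142, -0.583, 0.231] pointing down, gripper open.
Joint ranges: [-2.67, 2.67], [-0.69, 1.73], [-1.03, 1.25], [-2.08, 2.16], [-1.42, 1.45], [-3.14, 3.14]. Speed limits (rad/s): [2.39, 2.39, 3.01, 3.14, 3.14, 3.14].

INTERFACE

Orientations are given as a unit quaternion [w, x, y, z].
In Python, from station import bot gives the robot as it stands.
- The arm moves only by the tool play_rows, never from a script. Its argument "plan" is one flat list of numbers, 5 for each row, row after row: the shift along the tool's x, y, z scaled (see below), then the turn about the tool's z scaled (see below), then the opening, from -1 (shut) to 1 (fully open). In form: [dx, dy, dz, roll, grip, dx, dy, dz, roll, grip, ...]. A call has 1 to 20 rows; each row is the pose to reach, as a shift and turn from the pose commanded when the call began, along the tool's axes at that moment; what a row does not reach only later rows make up. The controller multiplies each number of a shift by 0.25 m and each number of a turn by pi/4 rad. A row lasts 1/10 s, in which the tool goes at most 50 mm and 8.59 degrees, less where a joint would pass 70% of its speed; a pose out of reach is approached as far as the arm can. A call with a number of a shift or a turn outside -1 to 1 is refused whole. A call with a gripper value outside its range is refused whole. The fingers move at their own pace and stop on an object; "force" is the grip in N (left out, the last holds). Time passes only in rows, so rows that repeat a pose let the fingers close. It gives the time, the measured TCP pose, the force, the opening and the grip force at its end, in the units of the state.
- bot.state(): the state, without advancing time (a new reading comes with each control period).
- bot.grab_frame(name): name is "scene" or "top"; returns a dict with "pixels" (480x640x3 uint8, red, green, blue), "camera_matrix" (3x3 intrinsics, pixels), "world_to_cam" (4x4, takes a point from world to camera coordinates). Camera axes: x right, y down, z forward; pixel columns grow to the right and rows downward; lengths in m; the calibration is good to about 2 mm. A picture is of the moment at which its call begins. There is no depth.
- bot.job_done(): hands the job in; it is judged then, once.
The state is a dict: "time_s": time; "qpos": joint angles; "joint_vel": joint speeds; "joint_efforts": joint torques, N m; "ee_pos": TCP position; "eef_rot": TCP orientation; "contact_force": force on the tool from outside, world axes, zero at the start; "wrist_torque": the same for the moment, N m; "gripper_width": finger opening in m; "grip_force": force on a finger pad.
Only numpy, scipy, OpenCV 4.12 (cv2) and the standard library are available. Lean on these libraries where they do the work, as an engineer would, in place of code of your own. Each camera call takes 0.05 s, during which the arm holds its last target. There are 200 camera calls.

## Working session

There is one attempt and no reset: what is moved stays moved. The work goes in short steps, Python scripts to look and compute and a tool call to move; the robot and the scene stay as the last step left them, time stands still between calls to the robot, and variables do not carry over. Pictures are saved under pics/ and viewed, at most 10 in all, crops included, and the job is handed in when it is done.

Besides the shell and the picture viewer there is one more tool, called after "Call:" as name(argument=value, ...) on one line, values as JSON. play_rows: Moves the arm, as the interface text tells. Shifts and turns lie within -1 to 1; 1 stands for 0.25 m of shift or pi/4 rad of turn. Its arguments: {"type":"object","properties":{"plan":{"type":"array","items":{"type":"number"}},"force":{"type":"number"}},"required":["plan"]}

```bash
ls; mkdir -p pics
cat > h.py <<'E'
import numpy as np, cv2
from station import bot
def grab(n,save=None):
    f=bot.grab_frame(n); im=cv2.cvtColor(f["pixels"],cv2.COLOR_RGB2BGR)
    if save: cv2.imwrite("pics/"+save,im)
    return im,np.array(f["camera_matrix"]),np.array(f["world_to_cam"])
def ray(uv,K,T,z):
    R,t=T[:3,:3],T[:3,3]; c=-R.T@t
    d=R.T@np.linalg.inv(K)@np.array([uv[0],uv[1],1.]); return c+d*(z-c[2])/d[2]
def proj(p,K,T):
    q=K@(T[:3,:3]@np.array(p)+T[:3,3]); return q[:2]/q[2]
E
python3 - <<'E'
from h import *
for n in("scene","top"):
    im,K,T=grab(n,n+"0.png"); print(n,-T[:3,:3].T@T[:3,3],T[2,:3],K[0,0])
print(bot.state())
E
```

```text
pics
scene [9.36130630e-04 3.97881224e-01 1.24044331e+00] [ 0.41225028 -0.24928915 -0.87630167] 611.6718700619549
top [0.39129839 0.07789976 1.02944683] [ 0.15541394 -0.00496606 -0.98783695] 438.1454979323636
{'time_s': 0.1, 'qpos': array([-1.33198376e+00,  3.14160321e-01, -4.79863293e-02,  1.21017540e+00,
        3.41819926e-05,  1.57080006e+00]), 'joint_vel': array([ 0.00119423, -0.00205236,  0.00276508, -0.00089454,  0.0002504 ,
        0.0017627 ]), 'joint_efforts': array([ 1.08660079e-04, -5.40765059e+01,  3.40542197e+01,  1.11301127e-02,
       -1.14639008e-05, -1.23430567e-05]), 'ee_pos': array([ 0.1418189 , -0.58246987,  0.23051458]), 'eef_rot': array([-7.59465215e-04,  9.92879471e-01,  1.19120836e-01, -7.39062578e-05]), 'contact_force': array([-0.16789377, -0.17354461, -0.32765838]), 'wrist_torque': array([ 0.03488375, -0.05196099, -0.04050012]), 'grip_force': 0.0, 'gripper_width': 0.08537147441010798}
```

View pics/top0.png

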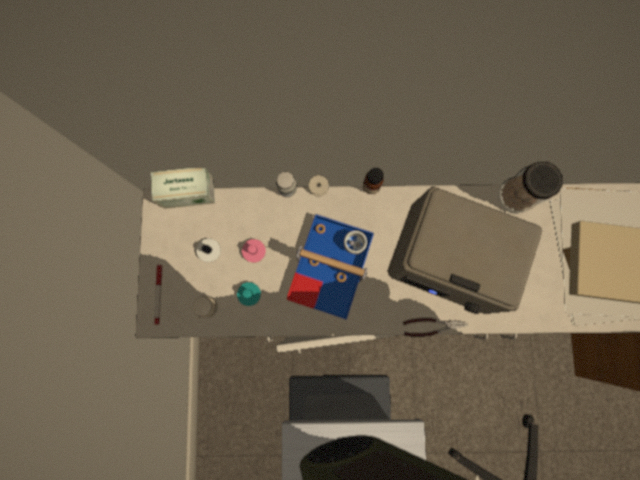

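View pics/scene0.png

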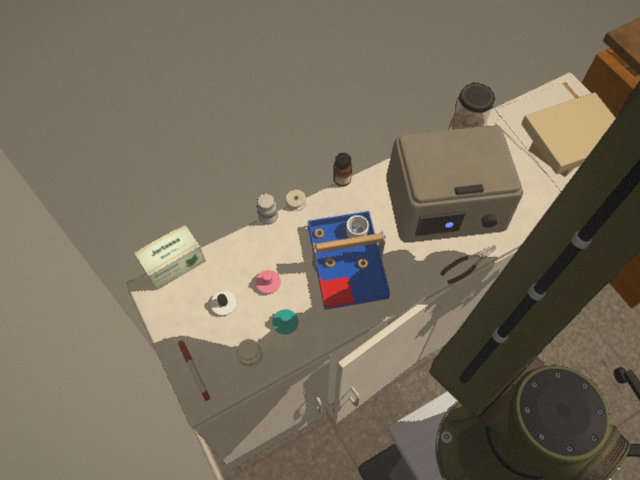

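```bash
cat >> h.py <<'E'
def blob(m,near=None,amin=8):
    n,l,s,c=cv2.connectedComponentsWithStats(m.astype(np.uint8))
    k=[i for i in range(1,n) if s[i,4]>=amin]
    if near is not None: k.sort(key=lambda i:np.hypot(*(c[i]-near)))
    else: k.sort(key=lambda i:-s[i,4])
    return (c[k[0]],s[k[0],4],l==k[0]) if k else None
def seg(im):
    h=cv2.cvtColor(im,cv2.COLOR_BGR2HSV).astype(int); H,S,V=h[...,0],h[...,1],h[...,2]
    return dict(blue=(H>105)&(H<128)&(S>140)&(V>40),red=((H<6)|(H>174))&(S>190)&(V>80),
     wood=(H>5)&(H<20)&(S>60)&(S<190)&(V>80),white=(S<50)&(V>170),dark=V<45)
E
python3 - <<'E'
from h import *
pts={"scene":dict(cov=(223,300),cup=(357,227),bar=(349,243),red=(337,292),blue=(350,260),knob=(222,299)),
     "top":dict(cov=(207,249),cup=(356,241),bar=(333,263),red=(305,291),blue=(331,267),knob=(206,249))}
for n in pts:
    im,K,T=grab(n); m=seg(im); p=pts[n]
    for k,mk,z in(("cov","white",.013),("knob","dark",.035),("red","red",.004),("bar","wood",.09),("blue","blue",.02),("cup","white",.036)):
        b=blob(m[mk],p[k])
        if not b: print(n,k,None);continue
        ys,xs=np.nonzero(b[2]); q=np.c_[xs,ys].astype(np.float32)
        W=lambda u:np.round(ray(u,K,T,z)[:2],4)
        r=cv2.minAreaRect(q); e=cv2.boxPoints(r)
        print(n,k,b[0].round(1),b[1],"c",W(b[0]),"rectc",W(r[0]))
        if k in("bar","blue"): print("  box",[W(x) for x in e])
        if k in("cov","cup") and len(q)>6:
            hull=cv2.convexHull(q); c,rad=cv2.minEnclosingCircle(q); print("  circ",W(c),rad)
    s=2.5; a=(130,190) if n=="top" else (195,190)
    c=im[a[1]:a[1]+160,a[0]:a[0]+260]; cv2.imwrite(f"pics/{n}c.png",cv2.resize(c,None,fx=3,fy=3,interpolation=cv2.INTER_CUBIC))
E
```

```text
scene cov [225.2 303.4] 327 c [0.5365 0.3293] rectc [0.5396 0.3306]
  circ [0.5411 0.332 ] 13.041584014892578
scene knob [340.3 165.4] 26 c [ 0.7125 -0.0598] rectc [ 0.7119 -0.0604]
scene red [333.  286.6] 377 c [0.4595 0.1061] rectc [0.4567 0.1041]
scene bar [349.9 241.9] 591 c [0.4994 0.0433] rectc [0.4992 0.0461]
  box [array([0.5327, 0.1108]), array([ 0.4882, -0.0283]), array([ 0.4656, -0.0187]), array([0.51 , 0.119])]
scene blue [340.5 252. ] 273 c [0.5181 0.0531] rectc [0.5166 0.0525]
  box [array([0.5428, 0.1016]), array([ 0.5059, -0.0033]), array([0.4904, 0.0033]), array([0.5272, 0.1077])]
scene cup [355.4 225.3] 99 c [ 0.5532 -0.006 ] rectc [ 0.5521 -0.0096]
  circ [ 0.551  -0.0089] 10.965956687927246
top cov [347.8 236.5] 15 c [0.5679 0.0009] rectc [ 0.568  -0.0007]
  circ [5.692e-01 4.000e-04] 3.6056511402130127
top knob [205.8 248.6] 39 c [0.54   0.3288] rectc [0.5398 0.3285]
top red [303.8 290. ] 663 c [0.4442 0.1057] rectc [0.4435 0.1052]
top bar [331.3 262.5] 500 c [0.4981 0.0437] rectc [0.494  0.0447]
  box [array([0.5058, 0.1187]), array([0.5317, 0.1098]), array([ 0.4823, -0.029 ]), array([ 0.4568, -0.0196])]
top blue [330.5 287.5] 1591 c [0.4485 0.0439] rectc [0.4496 0.0608]
  box [array([0.4264, 0.1437]), array([0.5209, 0.1107]), array([ 0.4731, -0.0227]), array([0.3798, 0.012 ])]
top cup [347.8 236.5] 15 c [0.5639 0.0027] rectc [0.564 0.001]
  circ [0.5652 0.0022] 3.6056511402130127
```

View pics/topc.png

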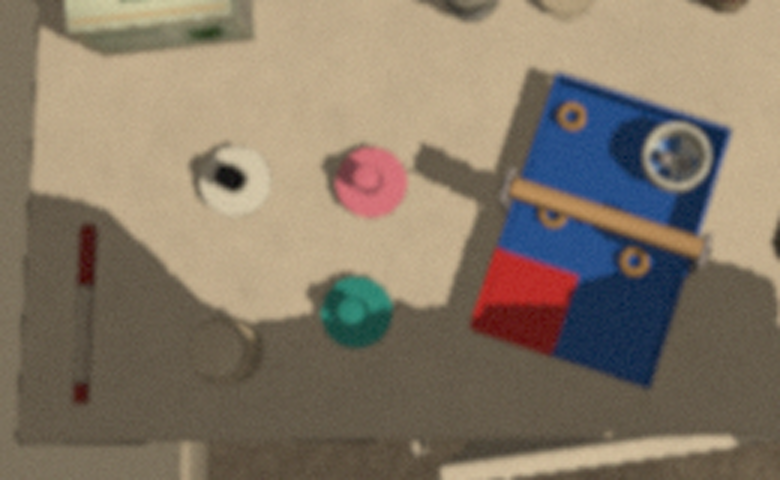

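View pics/scenec.png

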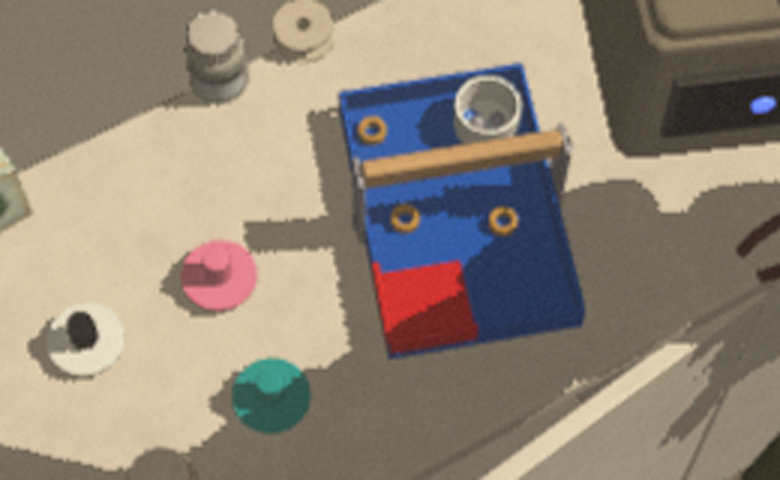

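Run:
```python
from h import *
D={"top":((130,190),dict(A=(557,74),B=(731,129),C=(650,386),D=(471,330),cup=(677,156),cov=(235,180),bl=(512,187),br=(702,247))),
"scene":((195,190),dict(A=(341,93),B=(522,66),C=(584,322),D=(390,354),cup=(488,106),cov=(86,340),bl=(364,173),br=(562,147)))}
for n,(o,d) in D.items():
    f,K,T=grab(n); P={}
    for k,(u,v) in d.items():
        z={"cup":.036,"cov":.013,"bl":.09,"br":.09}.get(k,.03)
        P[k]=ray((o[0]+(u+.5)/3-.5,o[1]+(v+.5)/3-.5),K,T,z)[:2]
    print(n,{k:v.round(4) for k,v in P.items()})
    c=(P["A"]+P["B"]+P["C"]+P["D"])/4
    x=(P["A"]+P["B"]-P["C"]-P["D"])/2; y=(P["A"]+P["D"]-P["B"]-P["C"])/2
    print(" c",c,"x",np.hypot(*x),np.degrees(np.arctan2(x[1],x[0])),"y",np.hypot(*y),np.degrees(np.arctan2(y[1],y[0]))-90)
    th=np.arctan2(x[1],x[0])+0; R=np.array([[np.cos(th),-np.sin(th)],[np.sin(th),np.cos(th)]])
    print(" cup pred",c+R@[.07,-.037],"barc",(P["bl"]+P["br"])/2)
```

```text
top {'A': array([0.6185, 0.0768]), 'B': array([ 0.5734, -0.0572]), 'C': array([0.3783, 0.0099]), 'D': array([0.4217, 0.144 ]), 'cup': array([ 0.5518, -0.0144]), 'cov': array([0.5407, 0.3291]), 'bl': array([0.5218, 0.1103]), 'br': array([ 0.4768, -0.0255])}
 c [0.49795481 0.04334969] x 0.2071460511229278 -18.924084053110565 y 0.141164284865295 -18.26333354937411
 cup pred [ 0.55217159 -0.01435248] barc [0.49931294 0.0423665 ]
scene {'A': array([0.6192, 0.0792]), 'B': array([ 0.5718, -0.0532]), 'C': array([0.3695, 0.0197]), 'D': array([0.4166, 0.1519]), 'cup': array([ 0.5517, -0.0102]), 'cov': array([0.5393, 0.3324]), 'bl': array([0.5236, 0.1124]), 'br': array([ 0.4724, -0.0205])}
 c [0.49429737 0.04938816] x 0.21509426314904295 -19.777400717754574 y 0.14052438041251414 -19.654483388024644
 cup pred [ 0.5476488  -0.00911505] barc [0.49800141 0.0459793 ]
```

```bash
cat >> h.py <<'E'
from scipy.spatial.transform import Rotation as Ro
def pose():
    s=bot.state(); w,x,y,z=s["eef_rot"]; return np.array(s["ee_pos"]),Ro.from_quat([x,y,z,w]),s
def rel(target,psi=None):
    p,R,s=pose(); d=R.inv().apply(np.array(target)-p)/.25
    yv=R.apply([0,1,0]); cur=np.degrees(np.arctan2(yv[1],yv[0]))
    r=None if psi is None else round(-((psi-cur+90)%180-90)/45,3)
    print("t",round(s["time_s"],2),"p",p.round(4),"psi",round(cur,1),"-> units",d.round(3),"roll",r,"q",np.round(s["qpos"],2))
E
python3 - <<'E'
from h import *
f1,K1,T1=grab("top");f2,K2,T2=grab("scene")
for a,b in(((465,283),(469,189)),((541,232),(516,132)),((543,180),(477,97)),((375,172),(343,157))):
    X=cv2.triangulatePoints(K1@T1[:3],K2@T2[:3],np.float64(a).reshape(2,1),np.float64(b).reshape(2,1)).ravel();print((X[:3]/X[3]).round(3))
for u in((400,272),(410,200),(540,235),(515,305)): print(ray(u,K1,T1,.2).round(3))
rel((.142,-.583,.481)); rel((.54,.33,.2),0)
E
```

```text
[ 0.447 -0.21   0.176]
[ 0.542 -0.409  0.133]
[ 0.666 -0.406  0.131]
[ 0.702 -0.059  0.083]
[ 0.466 -0.082  0.2  ]
[ 0.606 -0.108  0.2  ]
[ 0.534 -0.355  0.2  ]
[ 0.401 -0.296  0.2  ]
t 0.4 p [ 0.1419 -0.5829  0.2312] psi -76.3 -> units [ 0.     0.    -0.999] roll None q [-1.33  0.31 -0.05  1.21  0.    1.57]
t 0.4 p [ 0.1419 -0.5829  0.2312] psi -76.3 -> units [ 2.411 -3.171  0.126] roll -1.696 q [-1.33  0.31 -0.05  1.21  0.    1.57]
```

Call:
play_rows(plan=[0, 0, -0.4, 0, 1, 0, 0, -1, 0, 1, 0, 0, -1, 0, 1, 0, 0, -1, 0, 1, 0, 0, -1, 0, 1, 0, 0, -1, 0, 1])

```text
time_s: 1.0
ee_pos: [0.1423, -0.5846, 0.4899]
eef_rot: [0.007, 0.993, 0.119, 0.001]
contact_force: [-0.0, 0.3, -1.0]
gripper_width: 0.0855
grip_force: 0.0
```

Call:
play_rows(plan=[0, 0, -1, -0.5, 0, 0, 0, -1, -1, 0, 0, 0, -1, -1, 0, 0, 0, -1, -1, 0, 0, 0, -1, -1, 0, 0, 0, -1, -1, 0])

```text
time_s: 1.6
ee_pos: [0.1454, -0.5965, 0.6073]
eef_rot: [0.053, 0.872, 0.486, -0.014]
contact_force: [0.2, 0.4, 1.3]
gripper_width: 0.0428
grip_force: 0.0
```

Run:
```python
from h import *
p,R,s=pose(); print(R.as_matrix().round(3)); rel((.54,.33,.4),0)
```

```text
[[ 0.528  0.849  0.027]
 [ 0.846 -0.522 -0.106]
 [-0.076  0.079 -0.994]]
t 1.6 p [ 0.1454 -0.5965  0.6073] psi -31.6 -> units [ 4.032 -0.661  0.473] roll -0.702 q [-1.33  0.55  1.25  2.16  0.    0.79]
```

Call:
play_rows(plan=[0.2, 0, 0.2, 0, 0, 0.4, 0, 0.4, 0, 0, 0.6, 0, 0.5, 0, 0, 0.8, 0, 0.5, 0, 0, 1, 0, 0.5, 0, 0, 1, 0, 0.5, 0, 0])

```text
time_s: 2.2
ee_pos: [0.2589, -0.4337, 0.4788]
eef_rot: [0.052, 0.874, 0.483, -0.014]
contact_force: [-0.0, 0.3, 0.5]
gripper_width: 0.0427
grip_force: 0.0
```

Call:
play_rows(plan=[0.2, 0, 0, 0, 0, 0.4, 0, 0, 0, 0, 0.6, 0, 0, 0, 0, 0.8, 0, 0, 0, 0, 1, 0, 0, 0, 0, 1, 0, 0, 0, 0])

```text
time_s: 2.8
ee_pos: [0.3941, -0.2198, 0.461]
eef_rot: [0.051, 0.872, 0.488, -0.013]
contact_force: [-0.5, -0.6, 0.3]
gripper_width: 0.0425
grip_force: 0.0
```

Run:
```python
from h import *
p,R,s=pose(); print(R.as_matrix().round(3)); rel((.54,.33,.4),0)
```

```text
[[ 0.524  0.851  0.027]
 [ 0.849 -0.519 -0.101]
 [-0.072  0.076 -0.995]]
t 2.8 p [ 0.3941 -0.2198  0.461 ] psi -31.4 -> units [ 2.189 -0.664  0.036] roll -0.698 q [-0.45 -0.02  0.07  1.6  -0.08  1.67]
```

Call:
play_rows(plan=[-0.2, -0.14, 0.04, 0, 0, -0.4, -0.28, 0.08, 0, 0, -0.6, -0.42, 0.12, 0, 0, -0.8, -0.56, 0.16, 0, 0, -1, -0.68, 0.18, 0, 0, -1, -0.68, 0.18, 0, 0])

```text
time_s: 3.4
ee_pos: [0.1189, -0.3485, 0.4229]
eef_rot: [0.052, 0.874, 0.484, -0.014]
contact_force: [0.6, -0.2, 0.8]
gripper_width: 0.0429
grip_force: 0.0
```

Run:
```python
from h import *
p,R,s=pose(); print(R.as_matrix().round(3)); rel((.05,-.2,.4),0)
```

```text
[[ 0.532  0.847  0.027]
 [ 0.844 -0.527 -0.105]
 [-0.075  0.078 -0.994]]
t 3.4 p [ 0.1189 -0.3485  0.4229] psi -31.9 -> units [ 0.362 -0.553  0.021] roll -0.709 q [-1.23 -0.23 -0.19  1.5  -0.01  0.9 ]
```

Call:
play_rows(plan=[0.15, -0.2, 0, 0, 0, 0.3, -0.4, 0, 0, 0, 0.45, -0.6, 0, 0, 0, 0.6, -0.8, 0, 0, 0, 0.7, -0.86, 0, 0, 0, 0.7, -0.86, 0, 0, 0])

```text
time_s: 4.0
ee_pos: [0.0406, -0.1046, 0.4016]
eef_rot: [0.034, 0.875, 0.482, -0.013]
contact_force: [0.4, -1.5, 0.8]
gripper_width: 0.0432
grip_force: 0.0
```

Run:
```python
from h import *
p,R,s=pose(); print(R.as_matrix().round(3)); rel((.27,-.32,.4),0)
```

```text
[[ 0.534  0.845  0.011]
 [ 0.843 -0.532 -0.072]
 [-0.055  0.048 -0.997]]
t 4.0 p [ 0.0406 -0.1046  0.4016] psi -32.2 -> units [-0.236  1.234  0.078] roll -0.716 q [-1.14 -0.69 -0.45  1.74 -0.02  0.99]
```

Call:
play_rows(plan=[0.2, 0.1, 0, 0, 0, 0.4, 0.2, 0, 0, 0, 0.6, 0.3, 0, 0, 0, 0.8, 0.3, 0, 0, 0, 1, 0.3, 0, 0, 0, 1, 0.3, 0, 0, 0])

```text
time_s: 4.6
ee_pos: [0.1405, -0.0431, 0.399]
eef_rot: [0.037, 0.875, 0.483, -0.012]
contact_force: [1.2, -0.5, -0.1]
gripper_width: 0.0427
grip_force: 0.0
```

Call:
play_rows(plan=[0.2, 0.1, 0.1, 0, 0, 0.4, 0.2, 0.2, 0, 0, 0.6, 0.3, 0.3, 0, 0, 0.8, 0.3, 0.4, 0, 0, 1, 0.3, 0.4, 0, 0])

```text
time_s: 5.1
ee_pos: [0.3178, 0.0937, 0.2956]
eef_rot: [0.037, 0.875, 0.483, -0.013]
contact_force: [0.5, -1.0, 0.6]
gripper_width: 0.0427
grip_force: 0.0
```

Run:
```python
from h import *
p,R,s=pose(); print(R.as_matrix().round(3)); rel((.54,.33,.1),0)
```

```text
[[ 0.532  0.847  0.012]
 [ 0.845 -0.53  -0.077]
 [-0.059  0.051 -0.997]]
t 5.1 p [0.3178 0.0937 0.2956] psi -32.0 -> units [1.317 0.211 0.718] roll -0.712 q [ 0.36 -0.21 -0.46  1.34 -0.08  2.5 ]
```

Call:
play_rows(plan=[0.2, 0.05, 0.1, -0.2, 0, 0.4, 0.1, 0.2, -0.4, 0, 0.6, 0.15, 0.3, -0.6, 0, 0.8, 0.2, 0.4, -0.71, 0, 1, 0.2, 0.5, -0.71, 0, 1, 0.2, 0.6, -0.71, 0, 1, 0.2, 0.6, -0.71, 0])

```text
time_s: 5.8
ee_pos: [0.4938, 0.2666, 0.1297]
eef_rot: [0.03, 0.707, 0.706, -0.026]
contact_force: [-0.6, -0.4, -0.3]
gripper_width: 0.0424
grip_force: 0.0
```

Run:
```python
from h import *
p,R,s=pose(); print(R.as_matrix().round(3)); rel((.54,.33,.06),0)
f,K,T=grab("top"); f2,K2,T2=grab("scene")
a=f[200:300,150:290]; b=f2[250:350,165:305]
cv2.imwrite("pics/a1.png",cv2.resize(np.hstack([a,b]),None,fx=2.8,fy=2.8,interpolation=cv2.INTER_CUBIC))
```

```text
[[ 0.001  1.     0.006]
 [ 0.997 -0.001 -0.08 ]
 [-0.08   0.006 -0.997]]
t 5.8 p [0.4938 0.2666 0.1297] psi -0.0 -> units [0.275 0.183 0.259] roll -0.001 q [ 0.54  0.33 -0.26  1.01 -0.07  2.11]
```

View pics/a1.png

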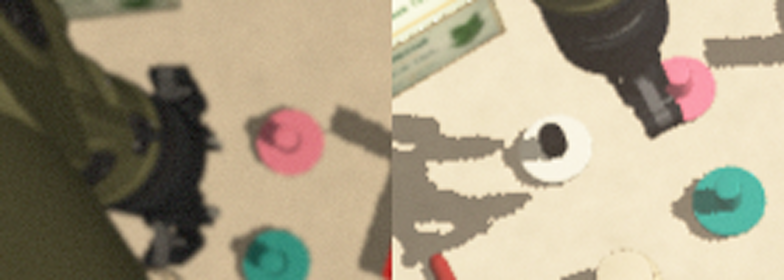

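Call:
play_rows(plan=[0.15, 0.1, 0.05, 0, 0, 0.275, 0.183, 0.12, 0, 0, 0.275, 0.183, 0.26, 0, 0, 0.275, 0.183, 0.26, 0, 0, 0.275, 0.183, 0.26, 0, 0])

```text
time_s: 6.4
ee_pos: [0.541, 0.3289, 0.0684]
eef_rot: [0.032, 0.708, 0.705, -0.023]
contact_force: [-0.4, 0.3, 0.1]
gripper_width: 0.043
grip_force: 0.0
```

Run:
```python
from h import *
rel((.54,.33,.016),0)
```

```text
t 6.4 p [0.541  0.3289 0.0684] psi -0.2 -> units [ 0.02  -0.007  0.209] roll -0.003 q [ 0.58  0.5  -0.15  0.95 -0.07  2.16]
```

Call:
play_rows(plan=[0.01, 0, 0.08, 0, 0, 0.015, 0, 0.17, 0, 0, 0.015, 0, 0.17, 0, 0, 0.015, 0, 0.17, 0, 0])

```text
time_s: 6.8
ee_pos: [0.5426, 0.3305, 0.0266]
eef_rot: [0.032, 0.708, 0.706, -0.021]
contact_force: [0.5, -0.5, 0.1]
gripper_width: 0.0425
grip_force: 0.0
```

Run:
```python
from h import *
rel((.54,.33,.016),0)
```

```text
t 6.8 p [0.5426 0.3305 0.0266] psi -0.1 -> units [ 0.001 -0.011  0.042] roll -0.003 q [ 0.58  0.55 -0.19  0.86 -0.07  2.16]
```

Call:
play_rows(plan=[0, -0.01, 0.042, 0, 0, 0, -0.01, 0.042, 0, 0, 0, -0.01, 0.042, 0, -1, 0, -0.01, 0.042, 0, -1, 0, -0.01, 0.042, 0, -1, 0, -0.01, 0.042, 0, -1, 0, -0.01, 0.042, 0, -1], force=40)

```text
time_s: 7.5
ee_pos: [0.5399, 0.3301, 0.0143]
eef_rot: [0.032, 0.707, 0.706, -0.022]
contact_force: [-1.2, -1.1, 6.4]
gripper_width: 0.0184
grip_force: 39.3
```

Run:
```python
from h import *
rel((.54,.33,.12),0); rel((.552,-.013,.12),0)
```

```text
t 7.5 p [0.5399 0.3301 0.0143] psi -0.1 -> units [-0.032  0.006 -0.422] roll -0.002 q [ 0.59  0.56 -0.21  0.84 -0.07  2.16]
t 7.5 p [0.5399 0.3301 0.0143] psi -0.1 -> units [-1.4    0.057 -0.317] roll -0.002 q [ 0.59  0.56 -0.21  0.84 -0.07  2.16]
```

Call:
play_rows(plan=[-0.01, 0, -0.15, 0, -1, -0.02, 0, -0.3, 0, -1, -0.04, 0, -0.45, 0, -1, -0.15, 0, -0.62, 0, -1, -0.35, 0.01, -0.62, 0, -1, -0.55, 0.02, -0.62, 0, -1, -0.75, 0.03, -0.62, 0, -1, -0.95, 0.04, -0.6, 0, -1, -1, 0.04, -0.59, 0, -1, -1, 0.04, -0.59, 0, -1])

```text
time_s: 8.5
ee_pos: [0.5468, 0.0898, 0.1796]
eef_rot: [0.031, 0.709, 0.704, -0.022]
contact_force: [0.4, 0.4, -0.4]
gripper_width: 0.0187
grip_force: 39.4
```

Run:
```python
from h import *
rel((.552,-.013,.12),0); print(bot.state()["gripper_width"])
```

```text
t 8.5 p [0.5468 0.0898 0.1796] psi -0.3 -> units [-0.392  0.02   0.269] roll -0.007 q [ 0.21  0.26 -0.25  1.07 -0.08  1.79]
0.018664907161410733
```

Call:
play_rows(plan=[-0.15, 0, 0, 0, -1, -0.3, 0.01, 0, 0, -1, -0.39, 0.02, 0.1, 0, -1, -0.39, 0.02, 0.25, 0, -1, -0.39, 0.02, 0.27, 0, -1, -0.39, 0.02, 0.27, 0, -1, -0.39, 0.02, 0.27, 0, -1])

```text
time_s: 9.2
ee_pos: [0.5536, -0.0093, 0.1212]
eef_rot: [0.032, 0.707, 0.706, -0.022]
contact_force: [0.5, 0.4, -0.4]
gripper_width: 0.0184
grip_force: 39.4
```

Run:
```python
from h import *
f,K,T=grab("top"); f2,K2,T2=grab("scene"); rel((.552,-.013,.075),0)
a=f[200:300,280:420]; b=f2[170:270,290:430]
cv2.imwrite("pics/a2.png",cv2.resize(np.hstack([a,b]),None,fx=2.8,fy=2.8,interpolation=cv2.INTER_CUBIC))
```

```text
t 9.3 p [ 0.554  -0.0096  0.1217] psi -0.0 -> units [ 0.    -0.011  0.187] roll -0.001 q [ 0.03  0.29 -0.35  0.92 -0.08  1.6 ]
```

View pics/a2.png

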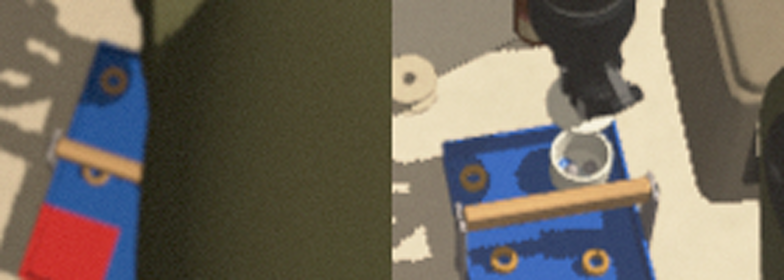

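Call:
play_rows(plan=[0, -0.01, 0.1, 0, -1, 0.005, -0.01, 0.2, 0, -1, 0.005, -0.01, 0.22, 0, -1, 0.005, -0.01, 0.24, 0, -1, 0.005, -0.01, 0.24, 0, -1, 0.005, -0.01, 0.24, 0, -1])

```text
time_s: 9.9
ee_pos: [0.5519, -0.0137, 0.0613]
eef_rot: [0.032, 0.707, 0.706, -0.021]
contact_force: [-0.1, 0.1, 0.7]
gripper_width: 0.019
grip_force: 39.4
```

Run:
```python
from h import *
f2,K2,T2=grab("scene"); rel((.552,-.0125,.0425),0); print(bot.state()["contact_force"])
b=f2[170:270,290:430]
cv2.imwrite("pics/a3.png",cv2.resize(b,None,fx=4,fy=4,interpolation=cv2.INTER_CUBIC))
```

```text
t 9.95 p [ 0.5519 -0.0138  0.0613] psi -0.1 -> units [ 0.011 -0.001  0.074] roll -0.002 q [ 0.02  0.34 -0.42  0.79 -0.08  1.59]
[-0.50984258 -1.31535154  0.74091654]
```

View pics/a3.png

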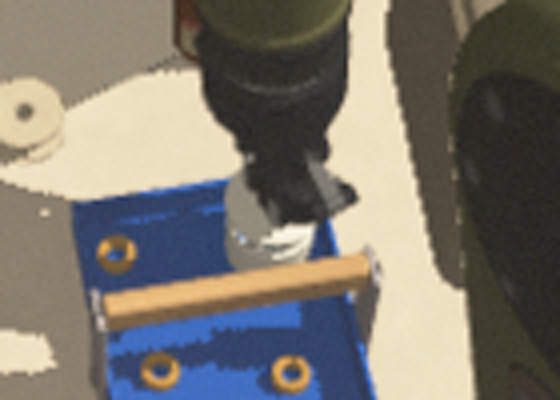

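Call:
play_rows(plan=[0.005, 0, 0.035, 0, -1, 0.01, 0, 0.07, 0, -1, 0.01, 0, 0.074, 0, -1, 0.01, 0, 0.074, 0, -1])

```text
time_s: 10.35
ee_pos: [0.5521, -0.0127, 0.042]
eef_rot: [0.032, 0.707, 0.706, -0.022]
contact_force: [-0.9, 0.8, 7.8]
gripper_width: 0.0186
grip_force: 41.8
```

Call:
play_rows(plan=[0, 0, 0, 0, -0.2, 0, 0, 0, 0, -0.2, 0, 0, 0, 0, -0.2, -0.01, 0, -0.1, 0, -0.2, -0.02, 0, -0.2, 0, -0.2, -0.04, 0, -0.4, 0, 0, -0.04, 0, -0.5, 0, 0, -0.04, 0, -0.5, 0, 0])

```text
time_s: 11.15
ee_pos: [0.5521, -0.0132, 0.1708]
eef_rot: [0.034, 0.707, 0.706, -0.02]
contact_force: [1.1, 0.5, -0.5]
gripper_width: 0.0427
grip_force: 0.0
```

Run:
```python
from h import *
f2,K2,T2=grab("scene"); f,K,T=grab("top"); p,R,s=pose(); print(R.as_matrix().round(3)); rel((.4985,.0435,.16),-18.8); print(s["contact_force"],s["gripper_width"])
a=f[200:320,270:410];b=f2[170:290,290:430]
cv2.imwrite("pics/a4.png",cv2.resize(np.hstack([a,b]),None,fx=2.8,fy=2.8,interpolation=cv2.INTER_CUBIC))
```

```text
[[ 0.003  1.     0.014]
 [ 0.997 -0.002 -0.076]
 [-0.076  0.014 -0.997]]
t 11.25 p [ 0.5495 -0.0133  0.1667] psi -0.1 -> units [ 0.228 -0.205  0.007] roll 0.415 q [ 0.02  0.24 -0.29  1.02 -0.08  1.59]
[ 0.10480663 -0.10938161 -0.77509386] 0.04290643008954798
```

View pics/a4.png

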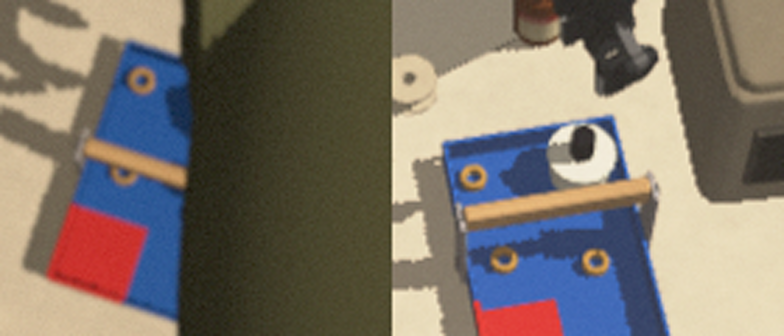

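Call:
play_rows(plan=[0.1, -0.1, 0, 0.15, 0, 0.2, -0.18, 0, 0.3, 0, 0.228, -0.205, 0.01, 0.415, 0, 0.228, -0.205, 0.01, 0.415, 0, 0.228, -0.205, 0.01, 0.415, 0, 0.228, -0.205, 0.01, 0.415, 0])

```text
time_s: 11.85
ee_pos: [0.4987, 0.0429, 0.1588]
eef_rot: [0.035, 0.812, 0.582, -0.017]
contact_force: [0.5, -1.2, 0.1]
gripper_width: 0.0427
grip_force: 0.0
```

Run:
```python
from h import *
rel((.4985,.0435,.072),-18.8)
```

```text
t 11.85 p [0.4987 0.0429 0.1588] psi -18.7 -> units [ 0.026 -0.014  0.346] roll 0.002 q [ 0.14  0.17 -0.41  0.99 -0.08  2.03]
```

Call:
play_rows(plan=[0.01, 0, 0.15, 0, 0, 0.026, -0.012, 0.3, 0, 0, 0.026, -0.012, 0.346, 0, 0, 0.026, -0.012, 0.346, 0, 0, 0.026, -0.012, 0.346, 0, -1, 0.026, -0.012, 0.346, 0, -1, 0.026, -0.012, 0.346, 0, -1, 0.026, -0.012, 0.346, 0, -1, 0.026, -0.012, 0.346, 0, -1], force=110)

```text
time_s: 12.75
ee_pos: [0.5005, 0.0442, 0.0747]
eef_rot: [0.035, 0.813, 0.581, -0.015]
contact_force: [1.0, -0.2, 5.3]
gripper_width: 0.012
grip_force: 107.4
```

Run:
```python
from h import *
p,R,s=pose(); print(R.as_matrix().round(3)); rel((.4985,.0435,.25),-18.8); print(s["wrist_torque"])
```

```text
[[ 0.323  0.946  0.016]
 [ 0.944 -0.321 -0.075]
 [-0.066  0.04  -0.997]]
t 12.75 p [0.5005 0.0442 0.0747] psi -18.8 -> units [-0.051  0.021 -0.699] roll 0.001 q [ 0.14  0.25 -0.52  0.8  -0.08  2.04]
[ 0.20769837  0.94019231 -0.20948275]
```

Call:
play_rows(plan=[0, 0, -0.04, 0, -1, -0.01, 0, -0.12, 0, -1, -0.02, 0.01, -0.24, 0, -1, -0.03, 0.01, -0.38, 0, -1, -0.04, 0.02, -0.52, 0, -1, -0.05, 0.03, -0.66, 0, -1, -0.05, 0.03, -0.8, 0, -1, -0.06, 0.035, -0.9, 0, -1, -0.06, 0.035, -0.9, 0, -1])

```text
time_s: 13.65
ee_pos: [0.5012, 0.0443, 0.3027]
eef_rot: [0.036, 0.813, 0.582, -0.014]
contact_force: [0.0, 0.0, -6.1]
gripper_width: 0.0121
grip_force: 107.7
```

Run:
```python
from h import *
from scipy.optimize import least_squares
Q=np.array([[.314,-.048,1.21,.5995,.2305],[.55,1.25,2.16,.614,.6073],[.33,-.26,1.01,.5612,.1297],[.56,-.21,.84,.6328,.0143],[-.69,-.45,1.74,.1122,.4016],[.25,-.52,.8,.5024,.0747],[-.23,-.19,1.5,.3682,.4229]])
def fk(P,q2,q3,q4):
    r0,z0,a,b,c=P;e=q3-q2;t=e-q4
    return np.array([r0+a*np.sin(q2)+b*np.cos(e)+c*np.cos(t),z0+a*np.cos(q2)+b*np.sin(e)+c*np.sin(t)])
f=lambda P:(fk(P,*Q[:,:3].T)-Q[:,3:].T).ravel()
s=least_squares(f,[0,.3,.4,.4,.2]); print(s.x.round(3),np.abs(s.fun).max())
for q2 in(.6,.5,.4,.3,.2,.1,0,-.1): print(q2,fk(s.x,q2,1.25,2.16).round(3),"tilt",np.degrees(.661-q2).round(1))
rel((.58,-.14,.45),19)
f2,K2,T2=grab("scene");f1,_,_=grab("top"); cv2.imwrite("pics/a5.png",np.hstack([cv2.resize(f2[80:330,200:500],None,fx=1.3,fy=1.3),cv2.resize(f1[150:400,210:510],None,fx=1.3,fy=1.3)]))
print(bot.state()["gripper_width"],bot.state()["wrist_torque"])
```

```text
[ 0.031 -0.228  0.515  0.446 -0.121] 0.023696428986499762
0.6 [0.67  0.587] tilt 3.5
0.5 [0.585 0.647] tilt 9.2
0.4 [0.495 0.698] tilt 15.0
0.3 [0.4   0.739] tilt 20.7
0.2 [0.302 0.771] tilt 26.4
0.1 [0.2   0.793] tilt 32.1
0 [0.098 0.805] tilt 37.9
-0.1 [-0.006  0.807] tilt 43.6
t 13.65 p [0.5012 0.0443 0.3027] psi -18.7 -> units [-0.632  0.56  -0.526] roll -0.839 q [ 0.14  0.1  -0.15  1.31 -0.08  2.04]
0.011912131406557773 [ 0.2447551   0.14227122 -0.02626849]
```

View pics/a5.png

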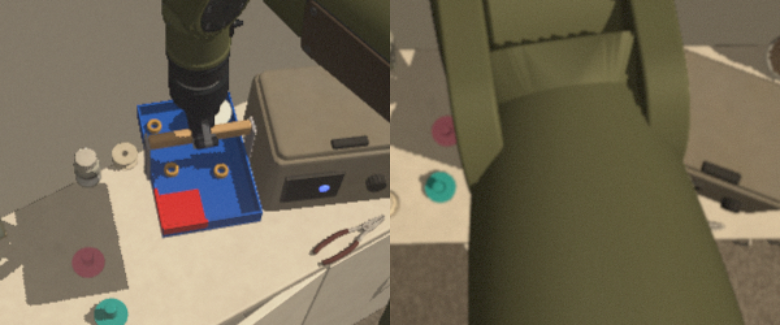

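Call:
play_rows(plan=[-0.02, 0.02, -0.04, -0.03, -1, -0.07, 0.06, -0.1, -0.1, -1, -0.14, 0.12, -0.16, -0.2, -1, -0.22, 0.19, -0.22, -0.31, -1, -0.3, 0.26, -0.28, -0.42, -1, -0.38, 0.33, -0.34, -0.53, -1, -0.46, 0.4, -0.4, -0.64, -1, -0.54, 0.47, -0.46, -0.74, -1, -0.6, 0.53, -0.51, -0.81, -1, -0.63, 0.56, -0.53, -0.84, -1, -0.63, 0.56, -0.53, -0.84, -1])

```text
time_s: 14.85
ee_pos: [0.5795, -0.1408, 0.444]
eef_rot: [0.026, 0.581, 0.813, -0.028]
contact_force: [-0.7, -0.5, -4.9]
gripper_width: 0.0121
grip_force: 107.8
```

```bash
cat >> h.py <<'E'
from scipy.spatial.transform import Rotation as _R
Rg=np.array([[.323,.946,.016],[.944,-.321,-.075],[-.066,.04,-.997]])
y0=np.radians(-18.8); R0=np.array([[np.cos(y0),-np.sin(y0),0],[np.sin(y0),np.cos(y0),0],[0,0,1]])
def tote():
    p,R,s=pose(); Rt=R.as_matrix()@Rg.T@R0; up=Rt[:,2]
    g=-Rt[2,:2]; tilt=np.degrees(np.arccos(up[2]))
    print("t",s["time_s"],"tilt",tilt.round(1),"downhill in tote deg",np.degrees(np.arctan2(g[1],g[0])).round(0),"(want 146)","p",p.round(3),"r",np.hypot(*p[:2]).round(3),"az",np.degrees(np.arctan2(p[1],p[0])).round(1),"q",np.round(s["qpos"],2))
    return p,R,Rt
E
python3 - <<'E'
from h import *
p,R,Rt=tote(); print(R.as_matrix().round(3))
for n in("scene","top"):
    f,K,T=grab(n)
    for z in(.4,.6): print(n,z,proj([p[0],p[1],z],K,T).round(0))
E
```

```text
t 14.85 tilt 3.2 downhill in tote deg 9.0 (want 146) p [ 0.58  -0.141  0.444] r 0.596 az -13.7 q [-0.2   0.3   0.42  1.66 -0.07  1.04]
[[-0.323  0.946  0.01 ]
 [ 0.943  0.323 -0.076]
 [-0.075 -0.015 -0.997]]
scene 0.4 [422.  84.]
scene 0.6 [441.  -7.]
top 0.4 [461. 183.]
top 0.6 [525. 127.]
```

Call:
play_rows(plan=[-0.01, 0, -0.05, 0, -1, -0.02, 0, -0.15, 0, -1, -0.03, 0, -0.3, 0, -1, -0.04, 0, -0.45, 0, -1, -0.06, 0, -0.6, 0, -1, -0.06, 0, -0.75, 0, -1, -0.08, -0.02, -0.9, 0, -1, -0.08, -0.02, -1, 0, -1, -0.08, -0.02, -1, 0, -1, -0.08, -0.02, -1, 0, -1])

```text
time_s: 15.95
ee_pos: [0.5926, -0.1507, 0.613]
eef_rot: [0.068, 0.578, 0.813, -0.009]
contact_force: [-0.7, 0.8, -4.1]
gripper_width: 0.0121
grip_force: 111.2
```

Run:
```python
from h import *
p,R,Rt=tote(); print(R.as_matrix().round(3))
```

```text
t 15.95 tilt 3.5 downhill in tote deg 113.0 (want 146) p [ 0.593 -0.151  0.613] r 0.611 az -14.3 q [-0.21  0.54  1.25  2.16 -0.07  1.02]
[[-0.323  0.941  0.1  ]
 [ 0.939  0.332 -0.094]
 [-0.121  0.063 -0.991]]
```

Call:
play_rows(plan=[-0.06, 0.03, -0.5, 0, -1, -0.12, 0.06, -1, 0, -1, -0.12, 0.06, -1, 0, -1, -0.12, 0.06, -1, 0, -1])

```text
time_s: 16.35
ee_pos: [0.5671, -0.1517, 0.6553]
eef_rot: [0.101, 0.576, 0.811, 0.003]
contact_force: [-0.2, -0.3, -5.2]
gripper_width: 0.012
grip_force: 111.3
```

Run:
```python
from h import *
p,R,Rt=tote(); print(R.as_matrix().round(3))
```

```text
t 16.35 tilt 7.2 downhill in tote deg 131.0 (want 146) p [ 0.567 -0.152  0.655] r 0.587 az -15.0 q [-0.22  0.47  1.25  2.16 -0.07  1.01]
[[-0.317  0.934  0.167]
 [ 0.935  0.337 -0.11 ]
 [-0.159  0.121 -0.98 ]]
```

Call:
play_rows(plan=[0.1, -0.2, -0.5, 0, -1, 0.2, -0.4, -0.9, 0, -1, 0.2, -0.4, -0.9, 0, -1, 0.2, -0.4, -0.9, 0, -1, 0.2, -0.4, -0.9, 0, -1])

```text
time_s: 16.85
ee_pos: [0.529, -0.1546, 0.7064]
eef_rot: [0.141, 0.571, 0.808, 0.02]
contact_force: [1.0, -0.7, -4.7]
gripper_width: 0.0116
grip_force: 111.4
```

Run:
```python
from h import *
p,R,Rt=tote(); print(R.as_matrix().round(3)); print((R.inv().apply([-.145,.036,.2])/.25).round(2))
```

```text
t 16.85 tilt 12.1 downhill in tote deg 138.0 (want 146) p [ 0.529 -0.155  0.706] r 0.551 az -16.3 q [-0.25  0.38  1.25  2.16 -0.06  0.98]
[[-0.307  0.918  0.251]
 [ 0.929  0.346 -0.129]
 [-0.206  0.193 -0.959]]
[ 0.15 -0.33 -0.93]
```

Call:
play_rows(plan=[0.1, -0.2, -0.5, 0, -1, 0.15, -0.33, -0.93, 0, -1, 0.15, -0.33, -0.93, 0, -1, 0.15, -0.33, -0.93, 0, -1, 0.15, -0.33, -0.93, 0, -1])

```text
time_s: 17.35
ee_pos: [0.4854, -0.158, 0.7544]
eef_rot: [0.182, 0.566, 0.803, 0.034]
contact_force: [-0.3, 0.0, -4.5]
gripper_width: 0.0118
grip_force: 111.4
```

Run:
```python
from h import *
p,R,Rt=tote(); print(R.as_matrix().round(3)); print((R.inv().apply([-.145,.036,.2])/.25).round(2))
```

```text
t 17.35 tilt 17.1 downhill in tote deg 140.0 (want 146) p [ 0.485 -0.158  0.754] r 0.51 az -18.0 q [-0.28  0.29  1.25  2.16 -0.05  0.94]
[[-0.292  0.897  0.332]
 [ 0.922  0.356 -0.151]
 [-0.254  0.262 -0.931]]
[ 0.1  -0.26 -0.96]
```

Call:
play_rows(plan=[0.05, -0.13, -0.5, 0, -1, 0.1, -0.26, -0.96, 0, -1, 0.1, -0.26, -0.96, 0, -1, 0.1, -0.26, -0.96, 0, -1, 0.1, -0.26, -0.96, 0, -1])

```text
time_s: 17.85
ee_pos: [0.4381, -0.1606, 0.7976]
eef_rot: [0.223, 0.56, 0.796, 0.047]
contact_force: [0.2, 0.4, -5.8]
gripper_width: 0.0121
grip_force: 111.4
```

Run:
```python
from h import *
p,R,Rt=tote(); print(R.as_matrix().round(3)); print((R.inv().apply([-.145,.036,.2])/.25).round(2))
```

```text
t 17.85 tilt 22.1 downhill in tote deg 140.0 (want 146) p [ 0.438 -0.161  0.798] r 0.467 az -20.1 q [-0.33  0.2   1.25  2.16 -0.04  0.89]
[[-0.272  0.872  0.408]
 [ 0.913  0.367 -0.175]
 [-0.303  0.324 -0.896]]
[ 0.05 -0.19 -0.98]
```

Call:
play_rows(plan=[0.03, -0.1, -0.5, 0, -1, 0.05, -0.19, -0.98, 0, -1, 0.05, -0.19, -0.98, 0, -1, 0.05, -0.19, -0.98, 0, -1, 0.05, -0.19, -0.98, 0, -1])

```text
time_s: 18.35
ee_pos: [0.3895, -0.1602, 0.8352]
eef_rot: [0.263, 0.554, 0.788, 0.056]
contact_force: [0.5, 0.2, -5.0]
gripper_width: 0.0122
grip_force: 111.5
```

Run:
```python
from h import *
p,R,Rt=tote(); print(R.as_matrix().round(3)); print("to view",(R.inv().apply(np.array([.5,.0,.45])-p)/.25).round(2))
for n in("scene","top"):
    f,K,T=grab(n)
    print(n,proj([.5,0,.35],K,T).round(0))
```

```text
t 18.35 tilt 26.9 downhill in tote deg 140.0 (want 146) p [ 0.39  -0.16   0.835] r 0.421 az -22.4 q [-0.38  0.12  1.25  2.16 -0.01  0.84]
[[-0.248  0.844  0.476]
 [ 0.903  0.379 -0.202]
 [-0.351  0.38  -0.856]]
to view [1.01 0.03 1.4 ]
scene [377. 163.]
top [365. 242.]
```

Call:
play_rows(plan=[0.03, 0, 0.04, 0, -1, 0.1, 0, 0.14, 0, -1, 0.2, 0, 0.28, 0, -1, 0.3, 0, 0.42, 0, -1, 0.4, 0, 0.56, 0, -1, 0.5, 0, 0.7, 0, -1, 0.6, 0, 0.84, 0, -1, 0.68, 0.01, 0.95, 0, -1, 0.72, 0.02, 1, 0, -1, 0.72, 0.02, 1, 0, -1])

```text
time_s: 19.45
ee_pos: [0.468, -0.0446, 0.5548]
eef_rot: [0.259, 0.553, 0.79, 0.055]
contact_force: [0.0, -0.9, -4.8]
gripper_width: 0.0119
grip_force: 111.4
```

Run:
```python
from h import *
p,R,Rt=tote(); print("to view",(R.inv().apply(np.array([.5,.0,.42])-p)/.25).round(2))
```

```text
t 19.45 tilt 26.5 downhill in tote deg 139.0 (want 146) p [ 0.468 -0.045  0.555] r 0.47 az -5.4 q [ 0.07 -0.31 -0.07  1.32 -0.23  1.23]
to view [ 0.32 -0.02  0.49]
```

Call:
play_rows(plan=[0.03, 0, 0.05, 0, -1, 0.1, 0, 0.15, 0, -1, 0.2, 0, 0.3, 0, -1, 0.28, -0.01, 0.43, 0, -1, 0.32, -0.02, 0.49, 0, -1, 0.32, -0.02, 0.49, 0, -1, 0.32, -0.02, 0.49, 0, -1, 0.32, -0.02, 0.49, 0, -1])

```text
time_s: 20.25
ee_pos: [0.5034, -0.0008, 0.4276]
eef_rot: [0.264, 0.554, 0.787, 0.057]
contact_force: [0.5, 0.4, -4.4]
gripper_width: 0.012
grip_force: 111.4
```

Run:
```python
from h import *
p,R,Rt=tote()
f,K,T=grab("scene"); u,v=proj([p[0],p[1],p[2]-.07],K,T).astype(int); print(u,v)
x0=max(u-110,0);y0=max(v-85,0)
cv2.imwrite("pics/a6.png",cv2.resize(f[y0:y0+170,x0:x0+220],None,fx=3.4,fy=3.4,interpolation=cv2.INTER_CUBIC))
```

```text
t 20.25 tilt 27.1 downhill in tote deg 140.0 (want 146) p [ 0.503 -0.001  0.428] r 0.503 az -0.1 q [ 0.19 -0.3  -0.36  1.04 -0.29  1.35]
376 158
```

View pics/a6.png

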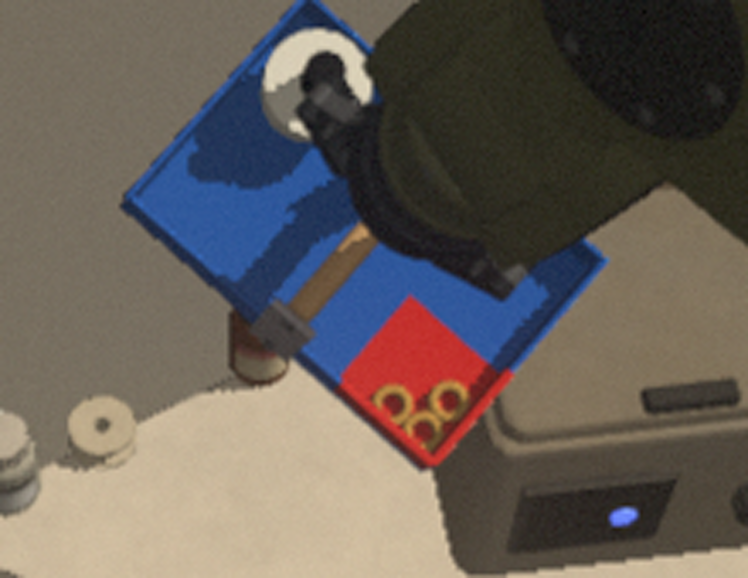

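The scene view shows the three rings together in the red corner, at about (423,405) in the crop. The cover is on the cup at about (318,83), and the tote is held in the air at about 27°.

Call:
play_rows(plan=[0, 0, 0, 0, -1, 0, 0, 0, 0, -1, 0, 0, 0, 0, -1, 0, 0, 0, 0, -1, 0, 0, 0, 0, -1, 0, 0, 0, 0, -1, 0, 0, 0, 0, -1, 0, 0, 0, 0, -1])

```text
time_s: 21.1
ee_pos: [0.5025, -0.0004, 0.425]
eef_rot: [0.262, 0.554, 0.788, 0.056]
contact_force: [0.1, -0.4, -5.1]
gripper_width: 0.0119
grip_force: 111.5
```

Run:
```python
from h import *
tote(); print(np.abs(bot.state()["joint_vel"]).max()); print(bot.job_done())
```

```text
t 21.1 tilt 26.9 downhill in tote deg 140.0 (want 146) p [ 0.502 -0.     0.425] r 0.502 az -0.0 q [ 0.19 -0.3  -0.37  1.04 -0.29  1.35]
0.007275937970230656
the job is handed in; nothing more can be done
None
```

I handed the job in at 21.1 s: the cover is on the cup, and the tote is held still by its handle well clear of the cabinet, tilted about 27° with all three rings in the red corner.

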